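# Take the pastry pin out from under the sliding tray of the utensil organiser

## Task

Slide the upper tray of the wooden utensil organiser all the way to either end, leaving its teaspoon in it, then tilt the pastry pin and draw it out through the opening. Finish while still holding the pin: level, still, above the middle of the chopping board and about 10 cm over it, touching nothing but the gripper. Leave the tray at the end of its travel, the wooden spatula in the organiser, and everything else where it stands.

Things in the scene. Friction and masses are not known exactly. Their poses are not given: they have to be found in the camera images.
- organiser: Two-tier wooden utensil organiser, 210 (own x) x 350 (own y, its long axis) x 96 mm, fixed. Origin: centre of its underside. Walls 8 mm thick, 96 mm high, but each end wall is cut down to 56 mm over its middle 146 mm. A low divider (5 mm thick, top at z = 32 mm) runs lengthwise at own x = +45 mm, beside it the wide lane with the pin and the narrow lane with the wooden spatula.
- bin_floor (a point): Point on the organiser's inner floor (z = 6 mm), under the middle of the pin's trough: two 4 mm high floor ribs along the organiser's y, with the trough's axis at organiser x = -27 mm. Same axes as the organiser. 66 mm are free between this floor and the tray's underside.
- tray (a joint): Upper tray's position (m) along the organiser's +y: 0 in the middle, stops at -0.090 and +0.090; starts near 0, where neither opening beside it is long enough. It covers 150 mm of the length at z = 72 to 94 mm, slides on ledges with 1 to 2 N of friction, stays where left, cannot be lifted. At a stop it frees 182 mm, from the far end wall to organiser y = +15 mm (at +0.090) or -15 mm (at -0.090).
- tray_grip (a point): Point on the tray's upright wooden grip, a plate 62 mm long (organiser's x) and 12 mm thick (organiser's y) over the tray's middle at organiser x = -27 mm. This point is on its centre plane, 14 mm below its top and 14 mm above the tray's rim (z = 108 mm).
- pastry_pin: One-piece turned wooden pastry pin, 260 mm long, 32 mm thick over its middle 140 mm, tapering to 20 mm at the ends, about 0.14 kg. Origin: its centre; its axis is its own y. It starts in the trough along the organiser's y, axis at z = 22 mm, up to 20 mm off the organiser's middle lengthwise, its middle hidden under the tray. It may roll: its x and z may point anywhere about y.
- pin_end_a (a point): Centre of the pin's end face at its own y = -130 mm.
- pin_end_b (a point): Centre of the pin's end face at its own y = +130 mm.
- teaspoon: Steel teaspoon, 130 x 27 x 11 mm, lying crosswise (along the organiser's x) in the compartment of the tray on the organiser's +y side; origin: centre of its underside. It rides with the tray.
- wooden_spatula: Flat wooden spatula, 270 mm long, 12 mm thick, blade 40 mm wide, lying lengthwise in the organiser's narrow lane (organiser x = about +72 mm); origin at the middle of its length, at its underside.
- chopping_board: Wooden chopping board lying flat, 240 mm (own x) x 340 mm (own y) x 22 mm, fixed; origin: centre of its underside. It may be to the left or to the right of the organiser.
- canister: Bystander: lidded white canister 126 x 144 x 185 mm at the back; origin: centre of its underside.
- salt_shaker: Bystander: salt shaker 44 x 44 x 90 mm at the back; origin: centre of its underside.
- egg_timer: Bystander: low round kitchen timer 44 x 44 x 30 mm at the back; origin: centre of its underside.
- enamel_mug: Bystander: enamel mug 88 x 121 x 71 mm, right-hand side; origin: centre of its underside.
- lemon: Bystander: lemon 83 x 58 x 58 mm, right-hand side; origin: centre of its underside.

How it is judged:
By the outcome, as a careful person would: the job done as asked, in the order asked, and still so for the second after the job is handed in, while the arm keeps its last pose, push and grip.
It also fails if it takes over 58 s, if anything falls off the work surface, if the arm or the gripper's body presses on something with over 40 N, if the wrist force passes 120 N, or if a joint passes its speed limit or range.

## Robot

A 6-joint arm with a two-finger parallel gripper is mounted at the origin on a cart in front of the work surface, level with it; the furniture and walls round the work are solid. World frame = base frame: x ahead of the robot, y to its left, z up, the work surface at z = 0. Lengths are in mm, angles in rad, forces in N, time in s.
With the tool pointing down it reaches from about 275 to 825 mm from the base axis. Payload 4.9 kg.
Tool frame: the origin (TCP) lies midway between the tips of the shut fingers; the grasp point (between the pads) lies 19 mm behind it (bot.pinch_z is the distance from the TCP to the grasp point, in mm); z points along the fingers, y is the direction in which the jaws open and shut (so a half turn about z gives the same grasp; the last joint's range is limited). The gripper opens to 85 mm and grips with 20 to 120 N. Pads are 22 mm wide; open, the fingers measure 114 mm over their backs; the gripper's body (76 mm by 85 mm) begins 54 mm behind the grasp point. The pads swing forward as they close: fully open they stand 13 mm farther back than shut.
Start: joints at [-1.271, 0.326, -0.193, 1.052, 0, 1.437], TCP at [231.191, -499.069, 231.281] pointing down, gripper open.
Joint ranges: [-2.65, 2.65], [-0.97, 1.79], [-1.3, 1.35], [-1.93, 2.1], [-1.47, 1.37], [-3.14, 3.14]. Speed limits (rad/s): [2.57, 2.57, 3.14, 3.14, 3.14, 3.14].

## Interface

Orientations are given as [roll, pitch, yaw] about the fixed x, y, z axes, in that order (R = Rz(yaw) Ry(pitch) Rx(roll)).
In Python, from bench import bot gives the robot as it stands.
- The arm moves only by the tool apply_moves, never from a script. Its arguments are lists of equal length, an entry for each row: "travel": the shift along the tool's x, y, z each as a share of 80 cm, from -1 to 1, a list of three; "turn": the turn, a rotation vector about the tool's x, y, z each as a share of 0.5 rad, from -1 to 1, a list of three; "gripper": the gripper command: -1 is shut, 1 is fully open, values between are in proportion. A call has 1 to 10 rows; each row shifts and turns the commanded pose from where the row before left it, along the tool's axes as they then stand; what a row does not reach is not made up. A row lasts 1/8 s, in which the tool goes at most 62.5 mm and 10.7 degrees, less where a joint would pass 70% of its speed; a pose out of reach is approached as far as the arm can. A call with a number of a shift or a turn outside -1 to 1 is refused whole. A call with a gripper value outside its range is refused whole. The fingers move at their own pace and stop on an object; "squeeze" is the grip in N (left out, the last holds). Time passes only in rows, so rows that do not move let the fingers close. It gives the time, the measured TCP pose, the force and the opening at its end, in the units of the state.
- bot.observe(): the state, without advancing time (a new reading comes with each control period).
- bot.snapshot(name): name is "scene" or "top" or "wrist"; returns the picture (384x512x3 uint8, red, green, blue); there is no depth.
- bot.get_calibration(name): a dict with "fov_y" (degrees; the focal length in pixels is half the picture's height over the tangent of half this angle, whatever the lens; pixels are square), "cx", "cy" (the principal point, pixels), "dist_coeffs" ([k1, k2, p1, p2, k3] as OpenCV has them; the pictures are not rectified), "R" (3x3) and "t" (3): a world point X has camera coordinates R X + t. Camera axes: x right, y down, z forward; pixel columns grow to the right and rows downward; lengths in mm; the calibration is good to about 2 mm. A picture is of the moment at which its call begins: read the wrist's pose just before it. get_calibration takes no time and is no camera call; for the wrist camera it gives the pose at the moment of the call.
- bot.finish_job(): hands the job in, once; it reports no verdict.
The state is a dict: "clock": time; "qpos": joint angles; "qvel": joint speeds; "effort": joint torques, N m; "eef_pos": TCP position; "ee_rot": TCP orientation; "ft_force": force on the tool from outside, world axes, zero at the start; "moment": the same for the moment, N m; "width": opening from 0.0 (shut) to 1.0 (fully open).
Only numpy, scipy, OpenCV 4.12 (cv2) and the standard library are available. Lean on these libraries where they do the work, as an engineer would, in place of code of your own. Each camera call takes 0.05 s, during which the arm holds its last target.

## Working session

There is one attempt and no reset: what is moved stays moved. The work goes in short steps, Python scripts to look and compute and a tool call to move; the robot and the scene stay as the last step left them, time stands still between calls to the robot, and variables do not carry over. Pictures are saved under pics/ and viewed, and the job is handed in when it is done.

Besides the shell and the picture viewer there is one more tool, called after "Call:" as name(argument=value, ...) on one line, values as JSON. apply_moves: Moves the arm, as the interface text tells. Shift numbers are shares of 80 cm and turn numbers shares of 0.5 rad, none past 1 either way. Its arguments: {"type":"object","properties":{"travel":{"type":"array"},"turn":{"type":"array"},"gripper":{"type":"array"},"squeeze":{"type":"number"}},"required":["travel","turn","gripper"]}

```bash
ls; mkdir -p pics
python3 - <<'E'
from bench import bot
import cv2, json
print(bot.observe())
for n in ["scene","top","wrist"]:
    c=bot.get_calibration(n); print(n,c)
    im=bot.snapshot(n); cv2.imwrite(f"pics/{n}0.png",im[:,:,::-1])
print(bot.pinch_z)
E
```

```text
pics
{'clock': 0.0, 'qpos': array([-1.27121649e+00,  3.26960284e-01, -1.93608656e-01,  1.05202700e+00,
       -2.89329967e-05,  1.43661867e+00]), 'qvel': array([ 5.09929115e-04, -3.92086820e-04,  8.79959932e-04, -4.06948027e-04,
       -1.63006589e-03,  6.84897023e-05]), 'effort': array([-6.39919072e-04, -4.43397939e+01,  2.62441224e+01,  1.53320620e-02,
       -1.00151935e-04, -1.29662484e-05]), 'eef_pos': array([ 230.98795109, -498.47271502,  230.4835284 ]), 'ee_rot': array([-3.13980535e+00, -2.12071019e-04,  4.33757340e-01]), 'ft_force': array([0.59708632, 0.40384725, 1.30019523]), 'moment': array([-0.04630262,  0.0385485 ,  0.03644016]), 'width': 1.0006198689504608}
scene {'fov_y': 52.795611877725435, 'cx': 254.63883139889973, 'cy': 191.8486571977462, 'dist_coeffs': array([-0.07757095,  0.        ,  0.        ,  0.        ,  0.        ]), 'R': array([[-8.25042988e-01, -5.65069965e-01,  5.76163139e-05],
       [-3.76154872e-01,  5.49137205e-01, -7.46294743e-01],
       [ 4.21677104e-01, -6.15746917e-01, -6.65615620e-01]]), 't': array([ 389.42952301,  345.25031388, 1007.9832481 ])}
top {'fov_y': 43.18687645445523, 'cx': 254.82367498498073, 'cy': 191.26552047253583, 'dist_coeffs': array([-0.11700669,  0.        ,  0.        ,  0.        ,  0.        ]), 'R': array([[-0.45526814, -0.89030042, -0.00980165],
       [-0.7039655 ,  0.3666796 , -0.60825869],
       [ 0.54512704, -0.27002078, -0.79367833]]), 't': array([ 152.06231408,  479.20937408, 1742.64598165])}
wrist {'fov_y': 65.02115418275298, 'cx': 255.14281253061432, 'cy': 192.44472776165426, 'dist_coeffs': array([-0.0526922,  0.       ,  0.       ,  0.       ,  0.       ]), 'R': array([[ 0.41915478, -0.90791383, -0.00132385],
       [-0.87072332, -0.40239732,  0.28269647],
       [-0.25719675, -0.11734087, -0.9592085 ]]), 't': array([-550.14354302,  -37.62553689,  379.47939753])}
18.700000000000003
```

View pics/scene0.png

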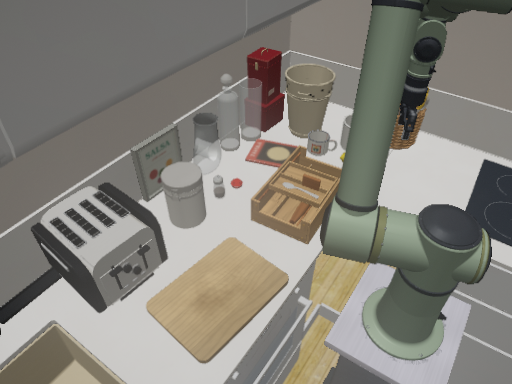

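View pics/top0.png

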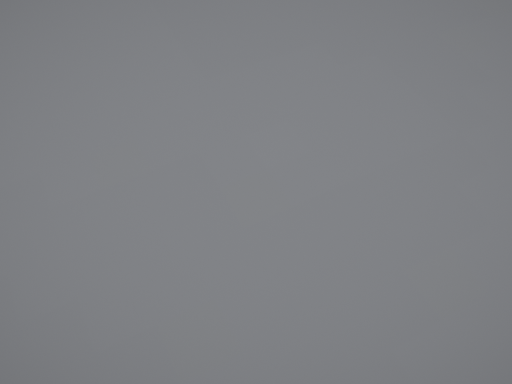

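View pics/wrist0.png

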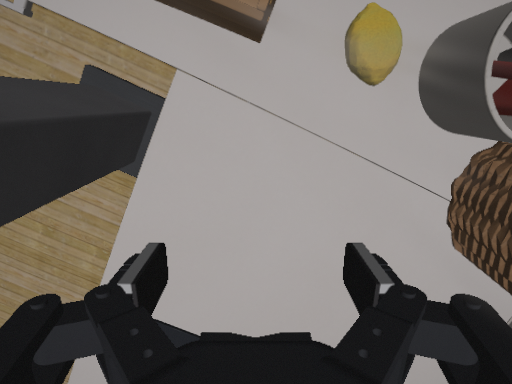

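The top camera shows a flat grey, so it's blocked or no use. The scene view shows the organiser near (303,192) and the board near (220,293). Next I'll enlarge the organiser and write the ray helpers.

```bash
cat > h.py <<'E'
import numpy as np, cv2
from bench import bot
from scipy.spatial.transform import Rotation as Ro
def K(c,h=384):
    f=h/2/np.tan(np.radians(c["fov_y"])/2); return np.array([[f,0,c["cx"]],[0,f,c["cy"]],[0,0,1.]])
def ray(c,px):
    p=cv2.undistortPoints(np.array(px,float).reshape(-1,1,2),K(c),np.array(c["dist_coeffs"])).reshape(-1,2)
    d=np.c_[p,np.ones(len(p))]@c["R"]; o=-c["R"].T@c["t"]; return o,d
def onz(c,px,z):
    o,d=ray(c,px); z=np.broadcast_to(np.asarray(z,float),(len(d),)); s=(z-o[2])/d[:,2]; return o+d*s[:,None]
def proj(c,X):
    return cv2.projectPoints(np.array(X,float).reshape(-1,1,3),cv2.Rodrigues(c["R"])[0],np.array(c["t"],float),K(c),np.array(c["dist_coeffs"]))[0].reshape(-1,2)
E
python3 - <<'E'
from h import *
np.set_printoptions(precision=1,suppress=True)
im=cv2.imread("pics/scene0.png")
cv2.imwrite("pics/scene0o.png",cv2.resize(im[140:245,240:360],None,fx=6,fy=5.6,interpolation=cv2.INTER_CUBIC))
cv2.imwrite("pics/scene0b.png",cv2.resize(im[220:370,130:310],None,fx=4,fy=4,interpolation=cv2.INTER_CUBIC))
for n in ["scene","top"]:
    c=bot.get_calibration(n); print(n,-c["R"].T@c["t"], c["R"][2])
c=bot.get_calibration("scene")
print(onz(c,[(303,192)],80),onz(c,[(220,293)],22))
E
```

```text
scene [ 26.1 651.1 928.6] [ 0.4 -0.6 -0.7]
top [-543.4  430.2 1676.1] [ 0.5 -0.3 -0.8]
[[ 431.7 -223.4   80. ]] [[443.7 209.   22. ]]
```

View pics/scene0o.png

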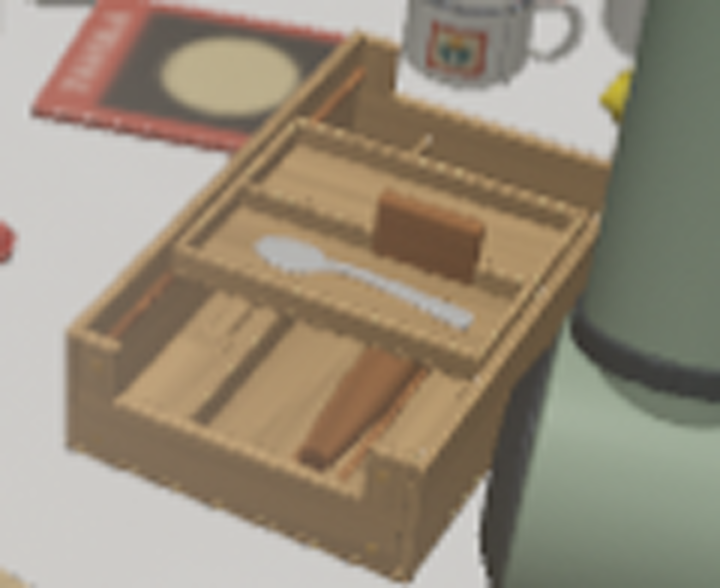

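View pics/scene0b.png

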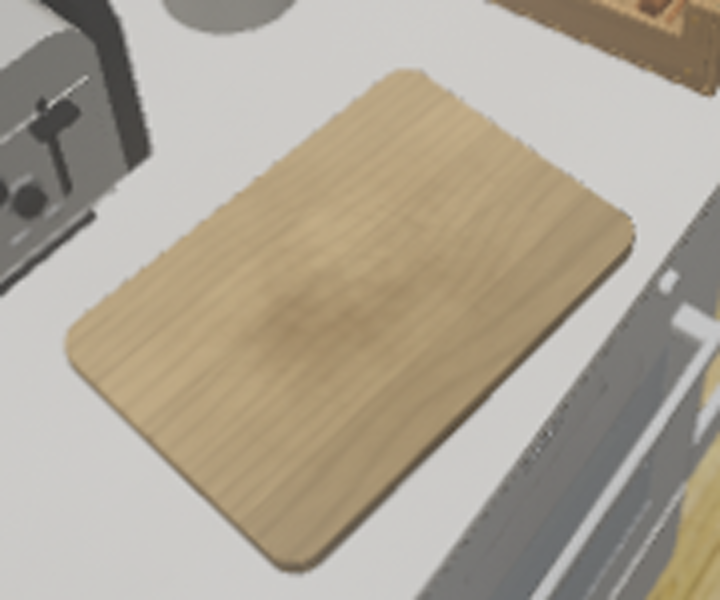

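The scene view shows the board whole, and the organiser with the spoon on its left side, so its +y points to world left. The pin end shows near (292,222) and the spatula on the far side. First estimates from the corners:

Run:
```python
from h import *
np.set_printoptions(precision=1,suppress=True)
c=bot.get_calibration("scene")
u=np.array([(68,333),(418,470),(362,32)],float); px=np.c_[240+u[:,0]/6,140+u[:,1]/5.6]
P=onz(c,px,96); A,B,C=P; print(P, np.linalg.norm(A-B),np.linalg.norm(A-C))
print("yaw from AB",np.arctan2(*(A-B)[[1,0]]), "from CA",np.arctan2(-(A-C)[0],(A-C)[1]), "centre",(B+C)/2)
# bottom corners
u=np.array([(68,448),(408,580)],float); px=np.c_[240+u[:,0]/6,140+u[:,1]/5.6]; print("bottom",onz(c,px,0))
# board
im=cv2.imread("pics/scene0.png"); hsv=cv2.cvtColor(im,cv2.COLOR_BGR2HSV)
m=cv2.inRange(hsv,(8,55,60),(28,200,255)); m[:225]=0; m[365:]=0; m[:,:145]=0; m[:,292:]=0
n,l,s,_=cv2.connectedComponentsWithStats(m); k=l[293,220]; cn=max(cv2.findContours((l==k).astype(np.uint8),0,2)[0],key=cv2.contourArea)
P=onz(c,cn.reshape(-1,2),22)[:,:2].astype(np.float32); r=cv2.minAreaRect(P); print("board",s[k],r)
# wrist cam in tool
s=bot.observe(); w=bot.get_calibration("wrist"); Rt=Ro.from_euler("xyz",s["ee_rot"]).as_matrix()
print("cam pos in tool",Rt.T@(-w["R"].T@w["t"]-s["eef_pos"])); print("cam axes in tool (cols x,y,z)",Rt.T@w["R"].T)
```

```text
[[ 541.7  -83.3   96. ]
 [ 338.3  -93.4   96. ]
 [ 559.1 -429.7   96. ]] 203.72489815570032 346.8468794973143
yaw from AB 0.049535389770249134 from CA 0.04995020357756267 centre [ 448.7 -261.5   96. ]
bottom [[ 543.8  -85.2   -0. ]
 [ 337.9 -101.1    0. ]]
board [ 147  238  141  125 9383] ((449.06488037109375, 207.08053588867188), (340.35687255859375, 243.63430786132812), 82.62944030761719)
cam pos in tool [  70.4    1.  -143.3]
cam axes in tool (cols x,y,z) [[-0.  -1.  -0.3]
 [ 1.  -0.  -0. ]
 [-0.  -0.3  1. ]]
```

Call:
apply_moves(travel=[[0,0,-0.045],[0,0,-0.045],[0,0,-0.046],[0.047,-0.047,0],[0.047,-0.047,0],[0.047,-0.047,0],[0.047,-0.047,0],[0.047,-0.047,0],[0.047,-0.047,0],[0,0,0]], turn=[[0,0,0.256],[0,0,0.256],[0,0,0.256],[0,0,0],[0,0,0],[0,0,0],[0,0,0],[0,0,0],[0,0,0],[0,0,0]], gripper=[1,1,1,1,1,1,1,1,1,1])

```text
clock: 1.4
eef_pos: [446.9, -259.7, 339.8]
ee_rot: [-3.141, 0.0, 0.056]
ft_force: [-0.2, -0.6, -0.6]
width: 1.001
```

Run:
```python
from h import *
import pickle
o=bot.observe();print(o["clock"],o["eef_pos"],o["ee_rot"])
c=bot.get_calibration("wrist"); im=bot.snapshot("wrist"); cv2.imwrite("pics/w1.png",im[:,:,::-1]); pickle.dump(c,open("w1.pkl","wb"))
cv2.imwrite("pics/w1x.png",cv2.resize(im[:,:,::-1],None,fx=1.5625,fy=1.5625,interpolation=cv2.INTER_CUBIC))
```

```text
1.4 [ 446.89540188 -259.73317869  339.7792997 ] [-3.14066526e+00  1.22662047e-04  5.55519254e-02]
```

View pics/w1x.png

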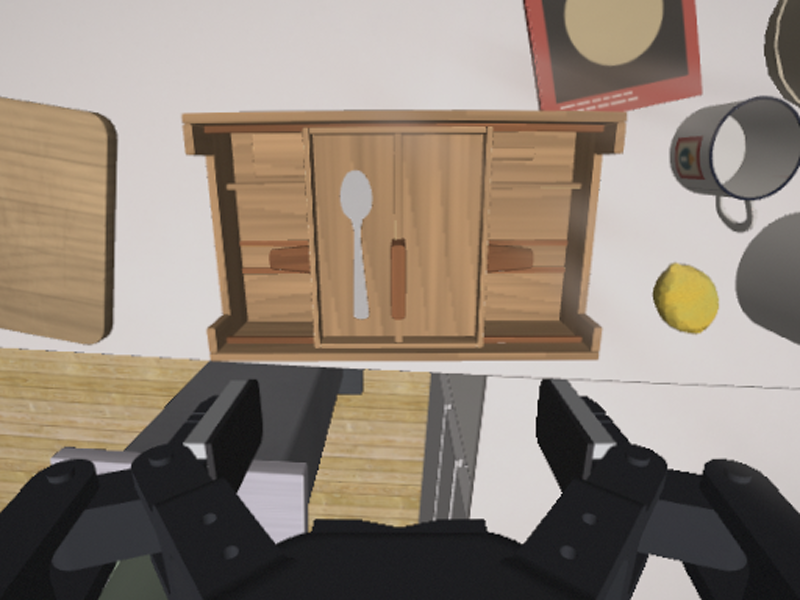

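The wrist view shows the whole organiser. In the enlarged picture its rim corners are (183,114), (627,112), (209,359) and (598,359). The pin ends show at x≈270 and x≈533 on row 258, and the grip plate at (391–406, 240–320).

```bash
cat >> h.py <<'E'
def org(c0,yaw): 
    R=np.array([[np.cos(yaw),-np.sin(yaw)],[np.sin(yaw),np.cos(yaw)]]); 
    return (lambda p:(np.atleast_2d(p)[:,:2]-c0)@R),(lambda q:np.atleast_2d(q)@R.T+c0)
E
python3 - <<'E'
from h import *
import pickle
np.set_printoptions(precision=1,suppress=True)
c=pickle.load(open("w1.pkl","rb")); f=lambda u:np.array(u,float)/1.5625
P=onz(c,f([(183,114),(627,112),(598,359),(209,359)]),96); print(P)
TL,TR,BR,BL=P; print([np.linalg.norm(a-b) for a,b in((TL,TR),(BL,BR),(TL,BL),(TR,BR))])
r=cv2.minAreaRect(P[:,:2].astype(np.float32)); 
d=(TL-TR)+(BL-BR); yaw=np.arctan2(-d[0],d[1]); cen=P.mean(0)[:2]; print("centre",cen,"yaw",yaw,r)
to,fr=org(cen,yaw)
print("pin ends z32?", to(onz(c,f([(270,258),(533,258)]),22)), to(onz(c,f([(270,250),(270,267),(533,250),(533,267)]),22)))
print("grip top", to(onz(c,f([(399,240),(399,320),(391,320),(406,320)]),122)), "grip base far", to(onz(c,f([(391,238),(406,238)]),122)))
print("tray edges z94",to(onz(c,f([(303,128),(492,128),(486,347),(315,347)]),94)))
print(fr([[-27,0],[-27,60]]))
E
```

```text
[[ 546.6  -86.8   96. ]
 [ 567.1 -433.4   96. ]
 [ 359.  -445.4   96. ]
 [ 340.   -96.2   96. ]]
[np.float64(347.1362826301195), np.float64(349.7935255241924), np.float64(206.8253354204443), np.float64(208.49104042596088)]
centre [ 453.2 -265.4] yaw 0.05669840148940084 ((452.9003601074219, -264.7985534667969), (208.4910430908203, 349.7911071777344), 3.3250601291656494)
pin ends z32? [[ -26.2  133.3]
 [ -26.8 -129.5]] [[ -18.1  132.7]
 [ -35.4  134. ]
 [ -18.7 -128.8]
 [ -36.  -130.2]]
grip top [[  7.3   4.4]
 [-57.8   4.5]
 [-57.8  11. ]
 [-57.8  -1.1]] grip base far [[ 8.9 10.6]
 [ 8.8 -1. ]]
tray edges z94 [[ 91.7  79.5]
 [ 91.3 -68.7]
 [-92.9 -72.8]
 [-92.5  79.3]]
[[ 426.2 -267. ]
 [ 422.8 -207.1]]
```

Call:
apply_moves(travel=[[-0.012,0.001,0.06],[-0.012,0.001,0.06],[0,0,0.06],[0,0,0.06],[0,0,0.04],[0,0,0.02],[0,0,0],[0,0,0],[0,0,0],[0,0,0]], turn=[[0,0,0],[0,0,0],[0,0,0],[0,0,0],[0,0,0],[0,0,0],[0,0,0],[0,0,0],[0,0,0],[0,0,0]], gripper=[0.3,0.3,0.3,0.3,0.3,0.3,0.3,-1,-1,-1], squeeze=30)

```text
clock: 2.7
eef_pos: [426.6, -265.3, 101.1]
ee_rot: [3.141, -0.001, 0.05]
ft_force: [-1.6, 0.5, 5.0]
width: 0.13
```

Call:
apply_moves(travel=[[0,0.02,0],[0,0.03,0],[0,0.03,0],[0,0.02,0],[0,0.007,0],[0,0,0]], turn=[[0,0,0],[0,0,0],[0,0,0],[0,0,0],[0,0,0],[0,0,0]], gripper=[-1,-1,-1,-1,-1,-1])

```text
clock: 3.45
eef_pos: [431.7, -352.3, 101.1]
ee_rot: [3.139, -0.002, 0.05]
ft_force: [2.8, -1.4, 5.3]
width: 0.132
```

Run:
```python
from h import *
import pickle
o=bot.observe();print(o["clock"],o["eef_pos"],o["ee_rot"],o["ft_force"],o["width"])
im=bot.snapshot("wrist"); c=bot.get_calibration("wrist"); cv2.imwrite("pics/w2.png",im[:,:,::-1]); pickle.dump(c,open("w2.pkl","wb"))
```

```text
3.45 [ 431.72008728 -352.30932516  101.08667278] [ 3.13864143e+00 -2.46901471e-03  4.96917346e-02] [ 2.83011963 -1.3827551   5.33709953] 0.13235099004266745
```

View pics/w2.png

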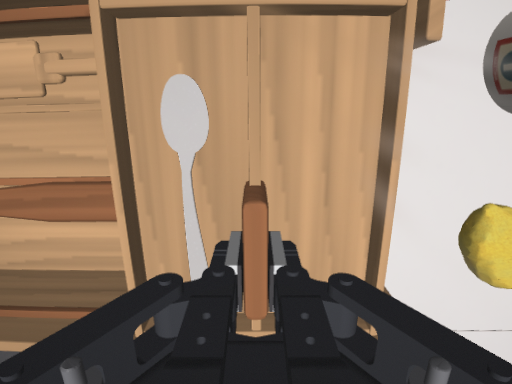

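The tray moves with the gripper and the teaspoon is still in it. I'll ease it to the stop.

Call:
apply_moves(travel=[[0,0.004,0],[0,0.003,0],[0,0,0],[0,0,0]], turn=[[0,0,0],[0,0,0],[0,0,0],[0,0,0]], gripper=[-1,-1,-1,-1])

```text
clock: 4.0
eef_pos: [431.9, -354.9, 101.1]
ee_rot: [-3.14, -0.003, 0.051]
ft_force: [1.6, 4.5, 9.5]
width: 0.133
```

Call:
apply_moves(travel=[[0,0.003,0],[0,0,0],[0,0,0]], turn=[[0,0,0],[0,0,0],[0,0,0]], gripper=[-1,-1,-1])

```text
clock: 4.38
eef_pos: [431.8, -354.9, 101.0]
ee_rot: [-3.136, -0.003, 0.052]
ft_force: [3.3, 11.2, 13.5]
width: 0.134
```

The tray is at its stop: the force rose with no further motion, and the travel comes to about -88 to -90 mm. Next I'll relax, release and lift.

Call:
apply_moves(travel=[[0,-0.004,0],[0,-0.002,0],[0,0,0],[0,0,0],[0,0,-0.03],[0,0,-0.06],[0,0,-0.06],[0,0,-0.06],[0,0,0]], turn=[[0,0,0],[0,0,0],[0,0,0],[0,0,0],[0,0,0],[0,0,0],[0,0,0],[0,0,0],[0,0,0]], gripper=[-1,-1,0,0,0,0.5,1,1,1])

```text
clock: 5.5
eef_pos: [431.8, -355.3, 271.7]
ee_rot: [3.137, -0.004, 0.049]
ft_force: [0.3, 0.5, 0.3]
width: 1.004
```

Run:
```python
from h import *
import pickle
o=bot.observe();print(o["clock"],o["eef_pos"],o["ee_rot"],o["ft_force"],o["width"],o["qpos"])
im=bot.snapshot("wrist"); c=bot.get_calibration("wrist"); cv2.imwrite("pics/w3.png",im[:,:,::-1]); pickle.dump(c,open("w3.pkl","wb"))
```

```text
5.5 [ 431.75853186 -355.34088601  271.70833513] [ 3.1365336  -0.00384432  0.04936717] [0.32034286 0.54800083 0.28858921] 1.004221311747504 [-8.20440025e-01  3.15544115e-01 -1.03167565e-01  1.14573902e+00
 -3.25140156e-04  2.27179416e+00]
```

View pics/w3.png

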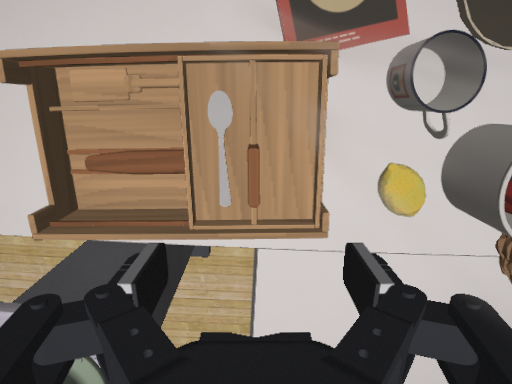

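The tray is at the right end with the teaspoon in it. The pin's end shows near (88,161) and the tray edge at x≈186.

Run:
```python
from h import *
import pickle
np.set_printoptions(precision=1,suppress=True)
c=pickle.load(open("w3.pkl","rb"))
to,fr=org(np.array([453.2,-265.4]),.0567)
print("corners z96",to(onz(c,[(2,54),(337,46),(328,234),(33,237)],96)),"exp ±105,±175")
print("tray z94", to(onz(c,[(179,58),(328,54),(190,226),(322,220)],94)))
print("grip top",to(onz(c,[(254,148),(254,207)],122)))
print("pin end",to(onz(c,[(86,161)],22)))
for u in (110,140,170): print("pin side",u,to(onz(c,[(u,{110:150.5,140:149,170:149.5}[u]),(u,{110:172,140:173.5,170:173.5}[u])],22)))
im=cv2.imread("pics/w3.png"); cv2.imwrite("pics/w3p.png",cv2.resize(im[130:195,60:200],None,fx=5.6,fy=5.6,interpolation=cv2.INTER_CUBIC))
```

```text
corners z96 [[  98.8  165.5]
 [  98.4 -170.2]
 [ -99.9 -172.4]
 [-101.9  173.7]] exp ±105,±175
tray z94 [[  88.8  -15.3]
 [  91.3 -162.2]
 [ -89.3  -14.5]
 [ -83.4 -165. ]]
grip top [[  2.8 -88.6]
 [-57.3 -88. ]]
pin end [[-25.4 135.7]]
pin side 110 [[-12.  100.9]
 [-40.8 105. ]]
pin side 140 [[-10.6  60.6]
 [-43.4  64.3]]
pin side 170 [[-11.9  21.1]
 [-43.8  23.9]]
```

View pics/w3p.png

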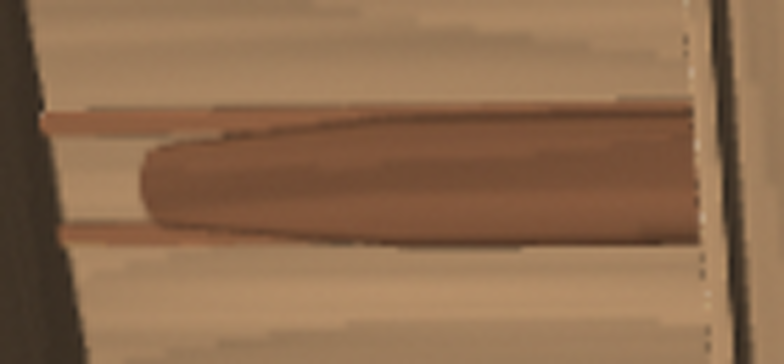

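Call:
apply_moves(travel=[[-0.002,-0.047,0],[0,-0.047,0],[0,-0.047,0],[0,-0.047,0],[0,0,0],[0,0,0],[0,0,0],[0,0,0],[0,0,0],[0,0,0]], turn=[[0,0,0],[0,0,0],[0,0,0],[0,0,0],[0,0,-0.316],[0,0,-0.316],[0,0,-0.316],[0,0,-0.316],[0,0,-0.316],[0,0,-0.316]], gripper=[1,1,1,1,1,0.3,0.3,0.3,0.3,0.3])

```text
clock: 6.8
eef_pos: [420.2, -202.9, 265.9]
ee_rot: [-3.137, 0.0, 1.003]
ft_force: [0.0, 0.1, 0.2]
width: 0.65
```

Call:
apply_moves(travel=[[0,0,0],[0,0,0],[0,0,0.04],[0,0,0.04],[0,0,0]], turn=[[0,0,-0.316],[0,0,-0.316],[0,0,-0.316],[0,0,-0.312],[0,0,0]], gripper=[0.3,0.3,0.3,0.3,0.3])

```text
clock: 7.42
eef_pos: [418.6, -201.8, 200.5]
ee_rot: [-3.135, -0.005, 1.626]
ft_force: [-0.6, 0.6, 0.8]
width: 0.649
```

Run:
```python
from h import *
import pickle
np.set_printoptions(precision=3,suppress=True)
o=bot.observe();print(o["clock"],o["eef_pos"],o["ee_rot"],o["ft_force"],o["width"],o["qpos"])
im=bot.snapshot("wrist"); c=bot.get_calibration("wrist"); cv2.imwrite("pics/w4.png",im[:,:,::-1]); pickle.dump(c,open("w4.pkl","wb"))
to,fr=org(np.array([453.2,-265.4]),.0567); print(to(o["eef_pos"]))
```

```text
7.425 [ 418.633 -201.795  200.526] [-3.135 -0.005  1.626] [-0.629  0.563  0.822] 0.6489417576970131 [-0.608  0.201 -0.446  0.932 -0.     0.908]
[[-30.907  65.462]]
```

View pics/w4.png

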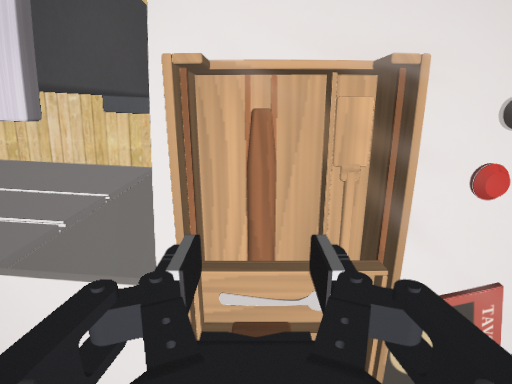

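The wrist view shows the pin from (262,108) down to the tray edge at row 262. I'll refine the pin's axis from this picture.

Run:
```python
from h import *
import pickle
np.set_printoptions(precision=1,suppress=True)
c=pickle.load(open("w4.pkl","rb")); im=cv2.imread("pics/w4.png")
to,fr=org(np.array([453.2,-265.4]),.0567)
for v in (170,200,230,250):
    g=cv2.cvtColor(im,cv2.COLOR_BGR2HSV)[v,235:290]; a=im[v,235:290].sum(1).astype(int)
    idx=np.where(a<np.median(a)-1)[0]
    red=(im[v,235:290,2].astype(int)); d=np.where(red<150)[0]; d=d+235
    print(v,d.min(),d.max(),to(onz(c,[(d.min(),v),(d.max()+1,v)],22)).mean(0),onz(c,[(d.min(),v),(d.max()+1,v)],22)[:,:2].ravel())
print(to(onz(c,[(262,107)],24)))
print("corners z96",to(onz(c,[(164,58),(430,56)],96)))
```

```text
170 246 275 [-25.2  65.7] [ 407.9 -202.1  440.8 -200.4]
200 246 274 [-25.7  31.2] [ 409.5 -236.6  442.1 -234.8]
230 248 274 [-24.5  -5.4] [ 413.4 -273.1  444.8 -271.4]
250 247 274 [-25.  -31.2] [ 413.4 -298.9  446.6 -297. ]
[[-24.2 132.5]]
corners z96 [[-101.6  170.5]
 [ 106.   172.5]]
```

Call:
apply_moves(travel=[[-0.004,0.006,0.06],[0,0,0.06],[0,0,0.055],[0,0,0.03],[0,0,0.015],[0,0,0.006],[0,0,0.005],[0,0,0]], turn=[[0,0,0],[0,0,0],[0,0,0],[0,0,0],[0,0,0],[0,0,0],[0,0,0],[0,0,0]], gripper=[0.3,0.3,0.3,0.3,0.3,0.3,0.3,0.3], squeeze=60)

```text
clock: 8.48
eef_pos: [426.9, -206.8, 19.8]
ee_rot: [3.141, 0.001, 1.628]
ft_force: [0.3, 0.1, 0.5]
width: 0.652
```

Run:
```python
from h import *
im=bot.snapshot("wrist"); cv2.imwrite("pics/w5.png",im[:,:,::-1]); im=bot.snapshot("scene"); cv2.imwrite("pics/s5.png",cv2.resize(im[120:250,220:400,::-1],None,fx=4,fy=4)); o=bot.observe(); print(o["eef_pos"],o["ft_force"],o["ee_rot"])
```

```text
[ 426.94763235 -206.84793871   19.89117268] [-0.12685832 -0.70916961  0.46433832] [3.14068601e+00 7.33589981e-04 1.62769365e+00]
```

View pics/w5.png

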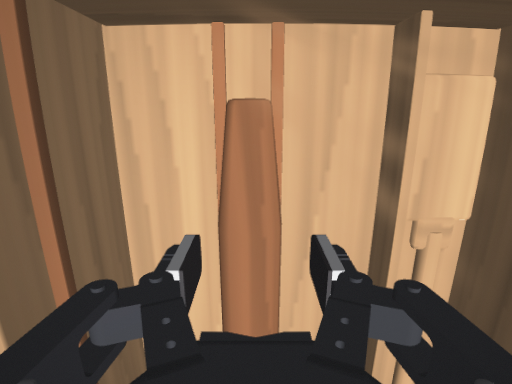

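View pics/s5.png

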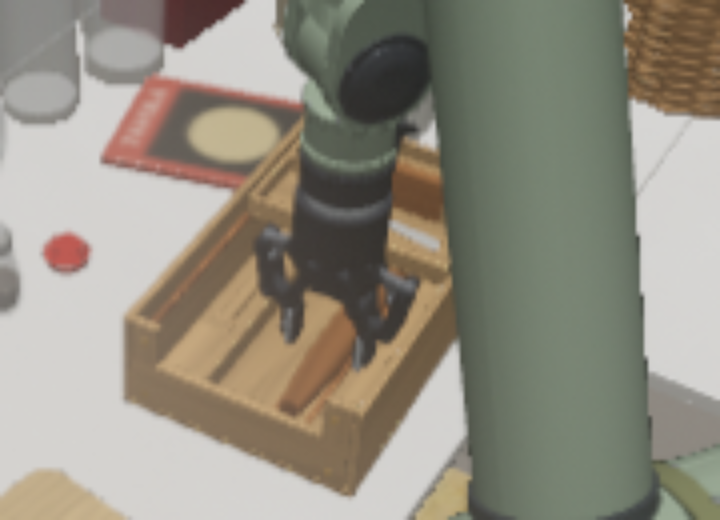

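The pin (about x 222–281) lies between the pads (200 and 312), about 3 mm left of their middle. I'll nudge across, go down 7 mm and close.

Call:
apply_moves(travel=[[0,-0.003,0.005],[0,0,0.004],[0,0,0],[0,0,0],[0,0,0],[0,0,0],[0,0,0]], turn=[[0,0,0],[0,0,0],[0,0,0],[0,0,0],[0,0,0],[0,0,0],[0,0,0]], gripper=[0.3,0.3,0.3,-1,-1,-1,-1], squeeze=60)

```text
clock: 9.45
eef_pos: [424.2, -206.7, 12.4]
ee_rot: [3.141, 0.0, 1.628]
ft_force: [-0.9, 1.9, 4.9]
width: 0.352
```

Run:
```python
from h import *
im=bot.snapshot("wrist"); cv2.imwrite("pics/w6.png",im[:,:,::-1]);o=bot.observe(); print(o["clock"],o["eef_pos"],o["ft_force"],o["ee_rot"],o["width"]*85)
```

```text
9.5 [ 424.20422149 -206.7387691    12.35193495] [-2.21427827  0.20896284  5.36679224] [3.14134151e+00 1.62162356e-04 1.62782042e+00] 30.025695106812478
```

View pics/w6.png

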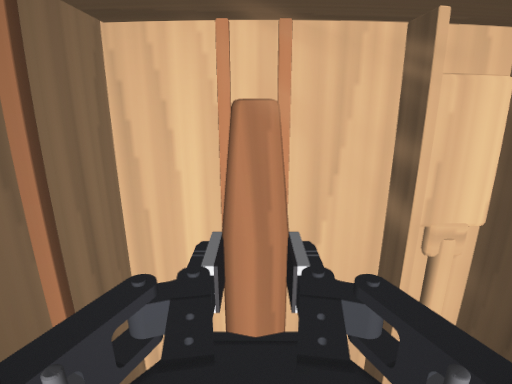

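Pin gripped at about 30 mm. Now I'll work out the tilt-and-draw path in tool axes.

```bash
cat >> h.py <<'E'
def rows(way,g,off):
    """way: (Gy,Gz,theta deg) in the organiser's y-z plane; pin axis point off mm behind TCP; prints shares per row"""
    P=[(np.array([y+off*np.sin(np.radians(t)),z-off*np.cos(np.radians(t))]),np.radians(t)) for y,z,t in way]
    for (p,a),(q,b) in zip(P,P[1:]):
        d=q-p; tx=np.array([np.cos(a),np.sin(a)]); tz=np.array([np.sin(a),-np.cos(a)])
        print("travel x %.4f z %.4f  turn y %.4f"%(d@tx/800,d@tz/800,(b-a)/.5))
E
python3 - <<'E'
from h import *
w=[(60,22,0),(60,27,0)]+[(60+2.5*i,27+7.5*i,2.5*i) for i in range(1,7)]
rows(w,0,10)
E
```

```text
travel x 0.0000 z -0.0063  turn y 0.0000
travel x 0.0037 z -0.0094  turn y 0.0873
travel x 0.0041 z -0.0092  turn y 0.0873
travel x 0.0045 z -0.0091  turn y 0.0873
travel x 0.0049 z -0.0089  turn y 0.0873
travel x 0.0053 z -0.0087  turn y 0.0873
travel x 0.0056 z -0.0085  turn y 0.0873
```

Call:
apply_moves(travel=[[0,0,-0.006],[0.0037,0,-0.0094],[0.0041,0,-0.0092],[0.0045,0,-0.0091],[0,0,0]], turn=[[0,0,0],[0,0.0873,0],[0,0.0873,0],[0,0.0873,0],[0,0,0]], gripper=[-1,-1,-1,-1,-1], squeeze=80)

```text
clock: 10.12
eef_pos: [424.0, -198.6, 39.6]
ee_rot: [3.141, -0.13, 1.627]
ft_force: [0.5, -1.0, -1.2]
width: 0.34
```

Run:
```python
from h import *
im=bot.snapshot("wrist"); cv2.imwrite("pics/w7.png",im[:,:,::-1]);o=bot.observe(); print(o["clock"],o["eef_pos"],o["ft_force"],o["moment"],o["ee_rot"],o["width"]*85)
im=bot.snapshot("scene"); cv2.imwrite("pics/s7.png",cv2.resize(im[120:250,220:400,::-1],None,fx=4,fy=4))
```

```text
10.175 [ 423.66763537 -198.22643928   39.31082216] [ 0.37623189  0.67287654 -1.5169443 ] [-0.06516451 -0.05310746  0.02393502] [ 3.1414631  -0.13011452  1.62732047] 29.06323905433003
```

View pics/w7.png

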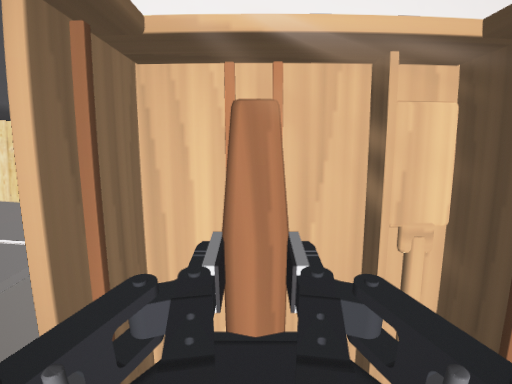

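View pics/s7.png

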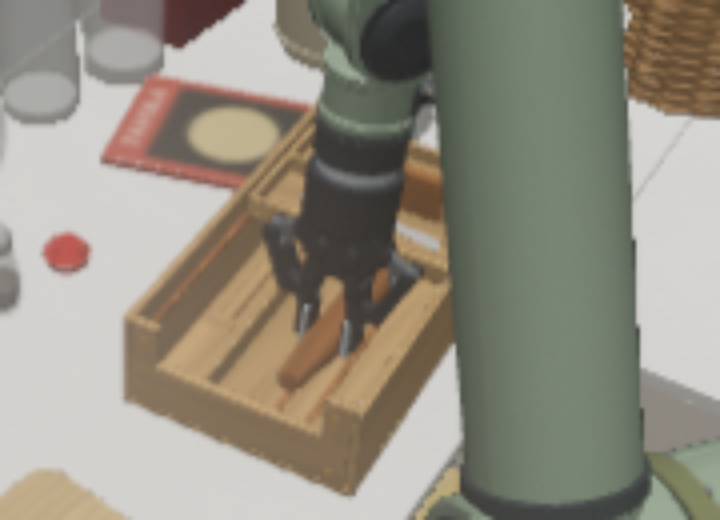

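The pin is rigid in the grip and the force change matches its weight, about 1.5 N. I'll finish the tilt, then draw it along its own axis.

Call:
apply_moves(travel=[[0.0049,0,-0.0089],[0.0053,0,-0.0087],[0.0056,0,-0.0085],[0,0,0],[0.02,0,0],[0.03,0,0],[0.03,0,0],[0,0,0]], turn=[[0,0.0873,0],[0,0.0873,0],[0,0.0873,0],[0,0,0],[0,0,0],[0,0,0],[0,0,0],[0,0,0]], gripper=[-1,-1,-1,-1,-1,-1,-1,-1])

```text
clock: 11.22
eef_pos: [418.6, -124.4, 79.4]
ee_rot: [-3.141, -0.262, 1.631]
ft_force: [0.1, -0.5, -1.8]
width: 0.339
```

Run:
```python
from h import *
im=bot.snapshot("wrist"); cv2.imwrite("pics/w8.png",im[:,:,::-1]);o=bot.observe(); print(o["clock"],o["eef_pos"],o["ft_force"],o["moment"],o["ee_rot"],o["width"]*85)
im=bot.snapshot("scene"); cv2.imwrite("pics/s8.png",cv2.resize(im[120:250,220:400,::-1],None,fx=4,fy=4))
to,fr=org(np.array([453.2,-265.4]),.0567); print(to(o["eef_pos"]))
```

```text
11.275 [ 419.23773407 -125.68141842   79.19861686] [ 0.60013609 -0.22459594 -1.66328517] [-0.26514634 -0.04837518  0.00527801] [ 3.14144388 -0.26134684  1.63047759] 29.14711640622314
[[-25.98988858 141.41868065]]
```

View pics/w8.png

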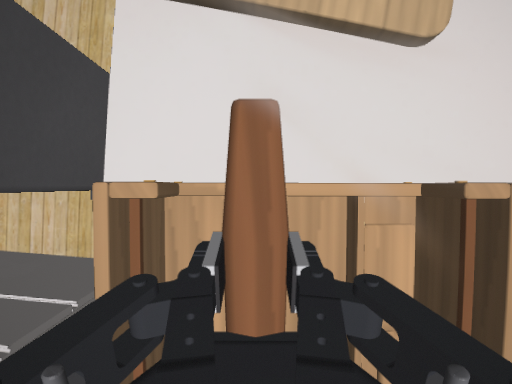

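View pics/s8.png

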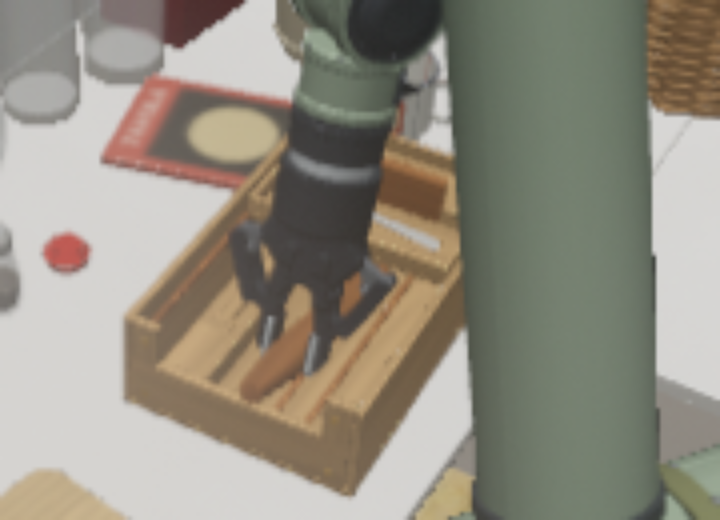

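Front end over the end wall, nothing touched (force is the pin's weight only). Continuing along the axis, then up.

Call:
apply_moves(travel=[[0.03,0,0],[0.03,0,0],[0.03,0,0],[0.01,0,-0.035],[0.01,0,-0.04],[0.006,0,-0.022],[0,0,0]], turn=[[0,0,0],[0,0,0],[0,0,0],[0,0,0],[0,0,0],[0,0,0],[0,0,0]], gripper=[-1,-1,-1,-1,-1,-1,-1])

```text
clock: 12.2
eef_pos: [416.7, -58.7, 178.7]
ee_rot: [3.139, -0.26, 1.628]
ft_force: [0.4, -0.6, -1.2]
width: 0.339
```

Run:
```python
from h import *
o=bot.observe(); print(o["clock"],o["eef_pos"],o["ft_force"],o["moment"],o["ee_rot"],o["width"]*85,o["qpos"])
im=bot.snapshot("scene"); cv2.imwrite("pics/s9.png",im[:,:,::-1])
im=bot.snapshot("wrist"); cv2.imwrite("pics/w9.png",im[:,:,::-1])
```

```text
12.2 [416.71529216 -58.72739389 178.67685718] [ 0.36801049 -0.55835645 -1.19925207] [-0.18076503 -0.07691429 -0.02314307] [ 3.1388046  -0.26004797  1.62800443] 28.80068358323698 [-0.48174602  0.21538079 -0.52161729  0.9670861   0.22397615  1.01719546]
```

View pics/s9.png

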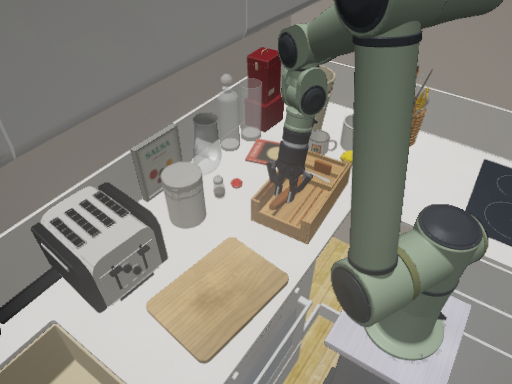

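View pics/w9.png

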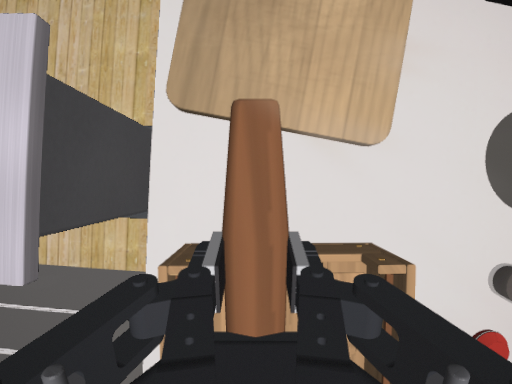

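Call:
apply_moves(travel=[[0,0,0],[0,0,0],[0,0,0],[0.03,0.005,0],[0.06,0.009,0],[0.06,0.009,0],[0.06,0.009,0],[0.06,0.009,0],[0.06,0.009,0],[0.05,0.007,0]], turn=[[0,-0.174,0],[0,-0.174,0],[0,-0.174,0],[0,0,0],[0,0,0],[0,0,0],[0,0,0],[0,0,0],[0,0,0],[0,0,0]], gripper=[-1,-1,-1,-1,-1,-1,-1,-1,-1,-1])

```text
clock: 13.55
eef_pos: [443.1, 249.8, 176.5]
ee_rot: [-3.14, -0.0, 1.628]
ft_force: [-0.3, -0.7, -1.7]
width: 0.34
```

Call:
apply_moves(travel=[[0.02,0.003,0],[0,0,0],[0,0,0]], turn=[[0,0,0],[0,0,0],[0,0,0]], gripper=[-1,-1,-1])

```text
clock: 13.92
eef_pos: [444.9, 263.0, 177.5]
ee_rot: [-3.14, 0.0, 1.627]
ft_force: [-1.1, -0.2, -1.5]
width: 0.341
```

Run:
```python
from h import *
import pickle
o=bot.observe(); print(o["clock"],o["eef_pos"],o["ft_force"],o["moment"],o["ee_rot"],o["width"]*85,o["qpos"])
c=bot.get_calibration("wrist");im=bot.snapshot("wrist"); cv2.imwrite("pics/w10.png",im[:,:,::-1]);pickle.dump(c,open("w10.pkl","wb"))
im=bot.snapshot("scene"); cv2.imwrite("pics/s10.png",im[:,:,::-1])
```

```text
13.925 [444.86988084 263.03951981 177.49844604] [-1.11857775 -0.16716728 -1.53944129] [ 0.10663355 -0.01169513  0.00154283] [-3.14025940e+00  1.28261536e-04  1.62653890e+00] 28.963116244662995 [ 3.90893249e-01  3.10417707e-01 -3.61247624e-01  9.00432251e-01
  3.17396115e-04  1.90594688e+00]
```

View pics/s10.png

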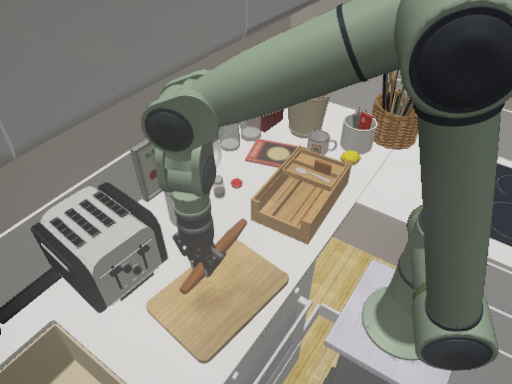

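View pics/w10.png

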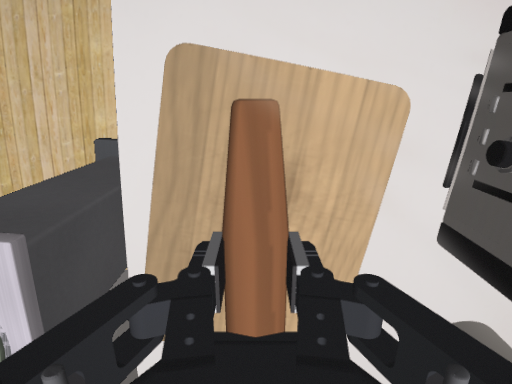

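The pin is over the board. In the wrist view the board's edges show at left (163,80)–(148,230), right (409,110)–(362,262) and far (195,46)–(395,86). In the scene view the pin spans about (184,287)–(246,224). Measuring both.

Run:
```python
from h import *
import pickle
np.set_printoptions(precision=1,suppress=True)
c=pickle.load(open("w10.pkl","rb")); sc=bot.get_calibration("scene")
im=cv2.imread("pics/w10.png")
def edge(pts): # fit line through world points
    P=onz(c,pts,22)[:,:2]; m=P.mean(0); d=np.linalg.svd(P-m)[2][0]; return m,d
for n,p in dict(L=[(163,80),(148,230)],R=[(407,110),(362,262)],F=[(195,46),(395,86)]).items():
    m,d=edge(p); print(n,onz(c,p,22)[:,:2].ravel(),d)
mL,dL=edge([(163,80),(148,230)]); mR,dR=edge([(407,110),(362,262)]); mF,dF=edge([(195,46),(395,86)])
def X(a,d,b,e): t=np.linalg.solve(np.c_[d,-e],b-a)[0]; return a+d*t
l=X(mL,dL,mF,dF); r=X(mR,dR,mF,dF); print("far corners",l,r,np.linalg.norm(l-r))
yd=(dL*np.sign(dL[1])+dR*np.sign(dR[1])); yd/=np.linalg.norm(yd); print("board yaw",np.arctan2(-yd[0],yd[1]),"centre",(l+r)/2-yd*170)
# near edge from w9? scene board before
im=cv2.imread("pics/s10.png"); cv2.imwrite("pics/s10p.png",cv2.resize(im[205:305,160:270],None,fx=6,fy=6,interpolation=cv2.INTER_CUBIC))
```

```text
L [351.8 350.8 331.  196.5] [-0.1 -1. ]
R [587.4 336.8 568.5 170.7] [-0.1 -1. ]
F [381.8 382.  571.7 358. ] [ 1.  -0.1]
far corners [356.4 385.2] [589.5 355.8] 234.9743307580442
board yaw -0.1235708926953663 centre [452.  201.8]
```

View pics/s10p.png

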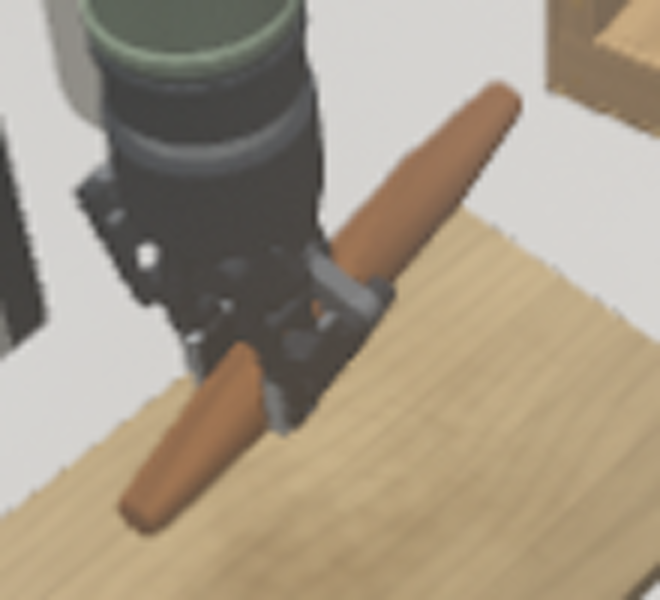

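Run:
```python
from h import *
np.set_printoptions(precision=1,suppress=True)
c=bot.get_calibration("scene"); o=bot.observe(); p=o["eef_pos"]; y=o["ee_rot"][2]
t=np.array([np.cos(y),np.sin(y),0]); n=np.array([-t[1],t[0],0])
px=np.array([(138,508),(507,94)])/6+[160-.4,205-.4]
O,d=ray(c,px); E=O+d*(((p-O)@n)/(d@n))[:,None]; print(E,np.linalg.norm(E[0]-E[1]),"along tool x",(E-p)@t,"z rel TCP",E[:,2]-p[2], "mid",E.mean(0))
# reprojection of expected pin
for s in(-187,73): print(proj(c,[p+t*s+[0,0,10]]), px)
```

```text
[[441.4 331.4 190.4]
 [455.7  73.6 185.5]] 258.24712999582323 along tool x [  68.5 -189.7] z rel TCP [12.4  7.6] mid [448.6 202.5 188. ]
[[243.5 220.3]] [[182.6 289.3]
 [244.1 220.3]]
[[181.5 291.3]] [[182.6 289.3]
 [244.1 220.3]]
```

Pin centre is about (449,203) at z≈188, and the board centre about (450,204), averaging the two views. I'll make a small shift and lower to an axis height of about 130 mm, which is 108 mm over the board at the axis and 92 mm at the underside.

Call:
apply_moves(travel=[[0.002,0.002,0.015],[0,0,0.025],[0,0,0.02],[0,0,0.011],[0,0,0],[0,0,0],[0,0,0],[0,0,0],[0,0,0],[0,0,0]], turn=[[0,0,0],[0,0,0],[0,0,0],[0,0,0],[0,0,0],[0,0,0],[0,0,0],[0,0,0],[0,0,0],[0,0,0]], gripper=[-1,-1,-1,-1,-1,-1,-1,-1,-1,-1])

```text
clock: 15.28
eef_pos: [446.8, 266.1, 121.4]
ee_rot: [3.141, -0.001, 1.628]
ft_force: [-0.3, 0.0, -1.9]
width: 0.34
```

Run:
```python
from h import *
o=bot.observe(); print(o["clock"],o["eef_pos"],o["ft_force"],o["ee_rot"],o["width"]*85,abs(o["qvel"]).max())
im=bot.snapshot("wrist"); cv2.imwrite("pics/w11.png",im[:,:,::-1])
im=bot.snapshot("scene"); cv2.imwrite("pics/s11.png",im[:,:,::-1]); cv2.imwrite("pics/s11o.png",cv2.resize(im[140:320,140:360,::-1],None,fx=3.3,fy=3.3,interpolation=cv2.INTER_CUBIC))
```

```text
15.275 [446.84321432 266.10584788 121.37879706] [-0.26486247  0.00475593 -1.89785285] [ 3.14141847e+00 -9.36922289e-04  1.62782566e+00] 28.94078834020777 0.0015213054933456193
```

View pics/s11o.png

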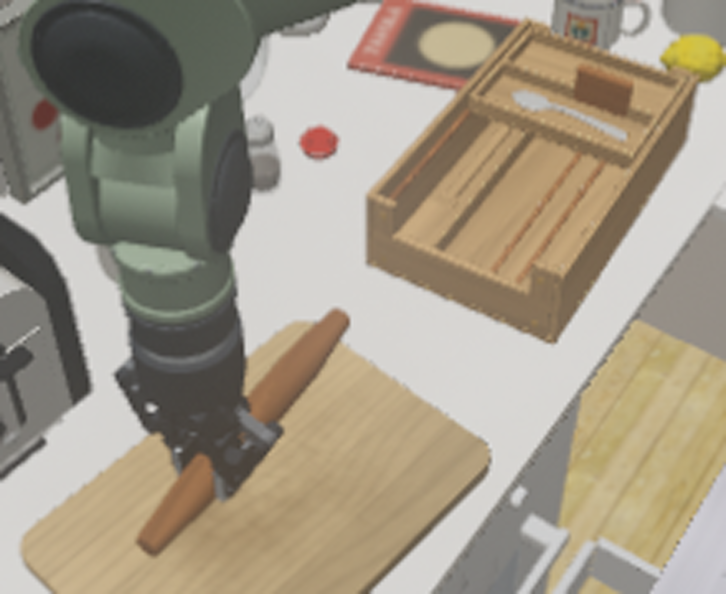

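View pics/w11.png

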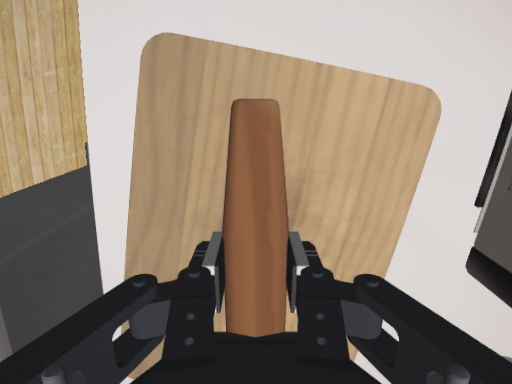

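The pin is level and still over the board. The tray is at its far end with the teaspoon in it, and the spatula is in its lane. Handing in.

```bash
python3 -c "
from bench import bot
print(bot.finish_job()); o=bot.observe(); print(o['clock'],o['eef_pos'],o['width'])"
```

```text
the job is handed in; nothing more can be done
None
the job is handed in; nothing more can be done
```

The job is handed in at about 15.4 s with the pin still held over the chopping board; no verdict was reported. I slid the tray to its −y stop, tilted the pin 15°, drew it out along its own axis over the end wall, and brought it to the board.

**Last checks**
- **Pin:** its centre is at about (450, 205) mm, and its axis is about 110 mm above the board's top. The tool was level to 0.001 rad, and joint speeds were at most 0.002 rad/s. The force reading was about 1.9 N downward, close to the pin's weight, so I saw no sign of other contact.
- **Tray:** the push force rose with no further motion at about −88 to −90 mm, and the freed edge measured about −15 mm. The last picture still shows it at that end with the teaspoon in it.
- **Other things:** the spatula is in its lane. What the last picture shows of the other things looks unmoved; the canister and shaker were partly behind the arm.

**What disagreed or failed**
- The two views of the board's centre differed by about 5 mm, so I used the middle.
- The scene view suggested about 1° of pin tilt, which is within my pixel-picking error. The wrist view showed no shift of the pin in the grip.
- The top camera showed only plain grey and was no use.

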